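Open the dial lock on the key safe and hold it up

TASK

Unlock the key safe: turn the lock's dial, click by click, until its white pointer stands at the white open mark beside the hasp, then pull the lock straight back from the hasp so that the shackle comes out as far as it goes while the lock still lies on the safe. Then lift the open lock off the hasp and hold it up level, dial upward and still, at least 10 cm above the safe; finish while still holding it there, and leave the other things alone.

Things in the scene. Friction and masses are not known exactly. Their poses are not given: they have to be found in the camera images.
- key_safe: Low grey steel box 200 x 120 x 30 mm (x, y, z), screwed to the worktop. Origin at the centre of its underside; x axis from the lock towards the hasp. Two rails along x stand on its lid (12 mm high, inner faces 63 mm apart, from x = -78 to 7 mm); between them the lock lies with its dial axis at x = -12 mm and slides along x only.
- lock_case (a point): Loose steel padlock, about 0.4 kg, on its back on the safe, dial up. Point on the dial's axis, half-way up the case (14 mm above its underside). x axis towards the shackle, same way as the safe's x; z up. Case 60 mm wide, 28 mm high from x = -31 to 24 mm, then a front step 16 mm high to x = 38 mm. The white open mark is on the case's top at x = 21 mm.
- dial_grip (a point): Black dial: disc of radius 17 mm, 6 mm thick, with an upright bar 34 mm long, 14 mm wide, 30 mm high, to be pinched across its width from above. Point on the dial's axis, 23 mm above the disc, 7 mm below the bar's top (87 mm above the worktop). x axis along the bar to its pointer end (white line). The lock can be pulled and lifted by this bar.
- dial (a joint): Angle of the pointer from the open mark, rad: 0 at the mark, positive to the left (counter-clockwise seen from above), so turn clockwise to open. Stops at -0.6 and 1.9. Clicks into light sprung rests every 30 degrees (0, 0.52, 1.05 ..., up to about 0.1 N m between). Within about 0.1 rad of 0 the shackle comes out freely; beyond 0.3 it is blocked.
- shackle (a joint): How far the shackle has been drawn out of the case, m: 0 shut, 0.024 fully out. It slides along the lock's x against about 3 N of friction and stays where it is left.
- shackle_bow (a point): Middle of the bow of the U-shaped shackle (round bar 9 mm thick, the U 43 mm wide outside), which lies flat around the hasp's stem and bears on the far side of the stem when the lock is pulled back. The bar's middle is 8 mm above the case's underside; shut, the point is 64 mm ahead of the dial's axis.
- mug: Bystander: navy mug 68 x 90 x 62 mm, origin at the centre of its underside; leave it alone.
- tape_roll: Bystander: roll of packing tape 67 mm across, 37 mm high, origin at the centre of its underside; leave it alone.
- pen: Bystander: marker pen 126 x 18 x 20 mm, origin at the centre of its underside; leave it alone.
- lock: The same padlock as a whole; origin at the centre of the case's underside, on the dial's axis, axes as for lock_case.
- hasp (a point): Steel hook on the safe's lid; the point is the top of its stem (12 x 14 mm, 27 mm high above the lid). Its nose, 14 mm wide, 9 mm thick, reaches 23 mm back (-x of the safe) from the stem's axis and overlaps the front step of the lock by 8 mm: the lock cannot be lifted until it has been pulled 12 mm or more along the safe's -x.
Not all that is in view belongs to the job. What is shaped like the lock but green is not meant.

How it is judged:
By the outcome, as a careful person would: the job done as asked, in the order asked, and still so for the second after the job is handed in, while the arm keeps its last pose, push and grip.
It also fails if it takes over 35 s, if anything falls off the work surface, if the arm or the gripper's body presses on something with over 40 N, if the wrist force passes 120 N, or if a joint passes its speed limit or range.

ROBOT

A 6-joint arm with a two-finger parallel gripper is mounted at the origin on a cart in front of the work surface, level with it; the furniture and walls round the work are solid. World frame = base frame: x ahead of the robot, y to its left, z up, the work surface at z = 0. Lengths are in m, angles in rad, forces in N, time in s.
With the tool pointing down it reaches from about 0.35 to 0.775 m from the base axis. Payload 5.5 kg.
Tool frame: the origin (TCP) lies at the very end of the fingers, on their centre line; the grasp point (between the pads) lies 19 mm behind it; z points along the fingers, y is the direction in which the jaws open and shut (so a half turn about z gives the same grasp; the last joint's range is limited). The gripper opens to 85 mm and grips with 20 to 120 N. Pads are 22 mm wide; open, the fingers measure 114 mm over their backs; the gripper's body (76 mm by 85 mm) begins 54 mm behind the grasp point. The pads swing forward as they close: fully open they stand 13 mm farther back than shut.
Start: joints at [0.984, 0.313, 0.046, 1.304, 0, 1.431], TCP at [0.248, 0.519, 0.231] pointing down, gripper open.
Joint ranges: [-2.76, 2.76], [-0.86, 1.69], [-1.03, 1.26], [-2.2, 2.34], [-1.47, 1.5], [-3.14, 3.14]. Speed limits (rad/s): [2.57, 2.57, 3.14, 3.14, 3.14, 3.14].

INTERFACE

Orientations are given as a unit quaternion [w, x, y, z].
In Python, from workcell import get_state, imaging, env, spotter gives the robot as it stands.
- The arm moves only by the tool play_rows, never from a script. Its argument "moves" is a list of rows, each an object with "claw": the finger opening in cm, from 0 to 8.54; "delta_pos": the shift along the tool's x, y, z in cm, a list of three; "twist": the turn about the tool's z in degrees. A call has 1 to 12 rows; each row is the pose to reach, as a shift and turn from the pose commanded when the call began, along the tool's axes at that moment; what a row does not reach only later rows make up. A row lasts 1/8 s, in which the tool goes at most 62.5 mm and 10.7 degrees, less where a joint would pass 70% of its speed; a pose out of reach is approached as far as the arm can. A call with a gripper value outside its range is refused whole. The fingers move at their own pace and stop on an object; "force" is the grip in N (left out, the last holds). Time passes only in rows, so rows that repeat a pose let the fingers close. It gives the time, the measured TCP pose, the force and the opening at its end, in the units of the state.
- get_state(): the state, without advancing time (a new reading comes with each control period).
- imaging.read_camera(name): name is "scene" or "top"; returns the picture (384x512x3 uint8, red, green, blue); there is no depth.
- imaging.camera_info(name): a dict with "fx", "fy", "cx", "cy" (pixels), "k1" (the pictures are not rectified: a ray, as slopes to the right and down, at radius r is drawn at 1 + k1 r^2 times it, then the intrinsics apply), "world_to_cam" (4x4, takes a point from world to camera coordinates). Camera axes: x right, y down, z forward; pixel columns grow to the right and rows downward; lengths in m; the calibration is good to about 2 mm. A picture is of the moment at which its call begins. camera_info takes no time and is no camera call.
- env.hand_in(): hands the job in, once; it reports no verdict.
Trained networks look in the newest picture that a camera, given by its name, has taken for a name from the list of things; names that differ only in an ending like _2 or _b are one class to them, and where a whole thing is asked for, a point or a joint stands for the part that bears it (a point fixed in the world has none). Each returns a list of dicts, best first, with "conf" (0 to 1); they miss things now and then, are a little off and sometimes report something else, mostly with a low value. They report only what shows in the picture. A call takes as long as a camera call. They do not tell look-alikes from the thing itself.
- spotter.spot_in(camera, query): "extent" ([left, top, right, bottom] in pixels, round what is visible of it).
The state is a dict: "clock": time; "joint_pos": joint angles; "qvel": joint speeds; "tau": joint torques, N m; "tcp_pos": TCP position; "orientation": TCP orientation; "wrist_force": force on the tool from outside, world axes, zero at the start; "ft_torque": the same for the moment, N m; "finger_gap": finger opening in m.
Only numpy, scipy, OpenCV 4.12 (cv2) and the standard library are available. Lean on these libraries where they do the work, as an engineer would, in place of code of your own. Each camera call takes 0.05 s, during which the arm holds its last target. There are 200 camera calls.

## Working session

There is one attempt and no reset: what is moved stays moved. The work goes in short steps, Python scripts to look and compute and a tool call to move; the robot and the scene stay as the last step left them, time stands still between calls to the robot, and variables do not carry over. Pictures are saved under pics/ and viewed, about 8 in all and at most 12, crops included, and the job is handed in when it is done.

Besides the shell and the picture viewer there is one more tool, called as name(argument=value, ...) on one line, values as JSON. play_rows: Moves the arm, as the interface text tells. Its arguments: {"type":"object","properties":{"moves":{"type":"array"},"force":{"type":"number"}},"required":["moves"]}

```bash
mkdir -p pics; ls
cat > h.py <<'E'
import numpy as np, cv2
from workcell import get_state, imaging, env, spotter
def cam(n):
    c=imaging.camera_info(n); K=np.array([[c['fx'],0,c['cx']],[0,c['fy'],c['cy']],[0,0,1.]]); return K,np.array([c['k1'],0,0,0,0.]),np.array(c['world_to_cam'])
def proj(n,P):
    K,d,T=cam(n); return cv2.projectPoints(np.atleast_2d(np.float64(P)),cv2.Rodrigues(T[:3,:3])[0],T[:3,3],K,d)[0][:,0]
def ray(n,uv,z):
    K,d,T=cam(n); uv=np.atleast_2d(np.float64(uv))
    q=cv2.undistortPoints(uv[:,None],K,d)[:,0]; R=T[:3,:3]; o=-R.T@T[:3,3]
    D=np.c_[q,np.ones(len(q))]@R; return o+D*((z-o[2])/D[:,2])[:,None]
def shot(n,f,crop=None,s=1):
    im=imaging.read_camera(n)[:,:,::-1]
    if crop: l,t,r,b=crop; im=im[t:b,l:r]
    cv2.imwrite('pics/'+f,cv2.resize(im,None,fx=s,fy=s,interpolation=cv2.INTER_CUBIC))
E
python3 - <<'E'
from h import *
a=imaging.read_camera('scene');b=imaging.read_camera('top')
cv2.imwrite('pics/s1.png',a[:,:,::-1]);cv2.imwrite('pics/t1.png',b[:,:,::-1])
for n in('scene','top'):
  for q in('key_safe','lock','dial_grip','shackle_bow','hasp'):
    try: print(n,q,[(np.round(x['extent']).tolist(),round(x['conf'],2)) for x in spotter.spot_in(n,q)])
    except Exception as e: print(q,e)
s=get_state();print(s)
for n in('scene','top'):
  c=imaging.camera_info(n);T=np.array(c['world_to_cam']);print(n,c['fx'],-T[:3,:3].T@T[:3,3],T[2,:3])
E
```

```text
pics
scene key_safe [([216.0, 192.0, 288.0, 232.0], 0.63)]
scene lock [([231.0, 183.0, 267.0, 206.0], 0.86), ([212.0, 166.0, 239.0, 190.0], 0.69)]
scene dial_grip [([243.0, 188.0, 254.0, 201.0], 0.56), ([219.0, 173.0, 229.0, 183.0], 0.51)]
scene shackle_bow []
scene hasp [([218.0, 196.0, 285.0, 232.0], 0.74), ([244.0, 188.0, 252.0, 199.0], 0.65)]
top key_safe [([235.0, 170.0, 300.0, 245.0], 0.83)]
top lock [([187.0, 182.0, 221.0, 209.0], 0.86), ([257.0, 193.0, 278.0, 220.0], 0.69), ([235.0, 170.0, 297.0, 244.0], 0.69)]
top dial_grip [([204.0, 193.0, 213.0, 203.0], 0.65)]
top shackle_bow [([266.0, 187.0, 280.0, 197.0], 0.6)]
top hasp [([234.0, 172.0, 302.0, 245.0], 0.55)]
{'clock': 0.6, 'joint_pos': array([ 9.84417885e-01,  3.13161555e-01,  4.60963230e-02,  1.30358541e+00,
       -1.25939801e-05,  1.43118012e+00]), 'qvel': array([ 0.00020807,  0.00094335,  0.00091547, -0.00074365,  0.0001777 ,
       -0.00151332]), 'tau': array([-3.67078956e-04, -4.80148995e+01,  2.98664868e+01,  3.30604362e-04,
       -1.39063700e-04,  1.56030717e-05]), 'tcp_pos': array([0.24847309, 0.51859204, 0.23134357]), 'orientation': array([3.17521933e-05, 2.21527993e-01, 9.75154010e-01, 6.58619737e-05]), 'wrist_force': array([-0.40198565, -0.12776673,  0.03760066]), 'ft_torque': array([0.07435945, 0.00656057, 0.07178583]), 'finger_gap': 0.08539797234310825}
scene 411.28620199460926 [-0.14027479 -0.9017985   0.72335697] [ 0.51285358  0.69658689 -0.50174487]
top 429.82029557104 [0.32710318 0.03301594 1.3577149 ] [ 0.14089219 -0.02184151 -0.98978399]
```

View pics/s1.png

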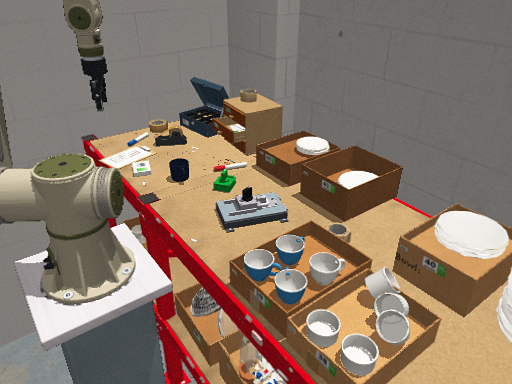

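View pics/t1.png

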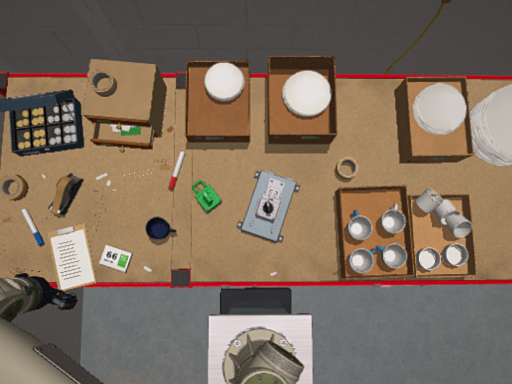

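The scene shows the grey padlock on the key safe at top (268,205) / scene (249,195). The green look-alike lock sits at top (207,195) / scene (225,182). I choose the grey one on the safe and check it in a close crop.

Run:
```python
from h import *
a=cv2.imread('pics/t1.png')[160:255,220:315];b=cv2.imread('pics/s1.png')[175:240,205:295]
a=cv2.resize(a,(570,570),interpolation=cv2.INTER_CUBIC)
cv2.imwrite('pics/c1.png',a)
print(ray('top',[(268,205),(276,186)],0.07))
```

```text
[[ 0.47993039 -0.02499019  0.07      ]
 [ 0.53800634 -0.04977477  0.07      ]]
```

View pics/c1.png

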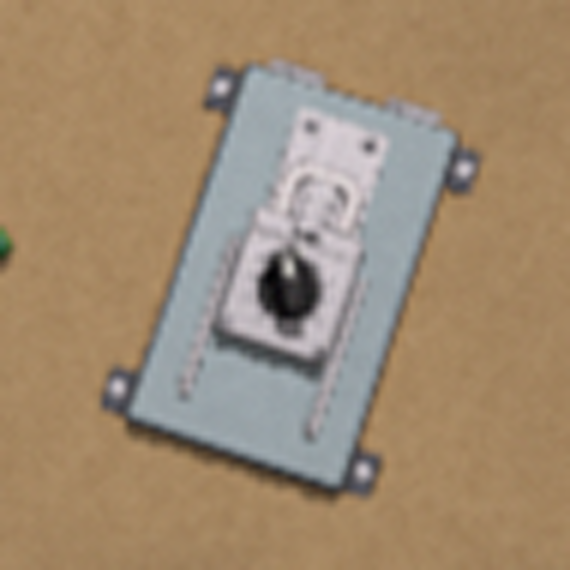

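Run:
```python
from h import *
px=np.array([(243,67),(457,133),(338,488),(130,415)])/6+[220,160]-[.4,.4]
C=ray('top',px,0.03);print(C.round(4))
print('sizes',[np.linalg.norm(C[i]-C[(i+1)%4]).round(4) for i in range(4)])
v=(C[0]+C[1]-C[2]-C[3])[:2];w=(C[0]+C[3]-C[1]-C[2])[:2]
print(np.degrees([np.arctan2(v[1],v[0]),np.arctan2(-w[0],w[1])]))
c=C.mean(0)[:2];yaw=np.arctan2(v[1],v[0]);u=v/np.linalg.norm(v);print('c',c,yaw)
# refine with lid mask
im=cv2.imread('pics/t1.png').astype(int)
m=((im[:,:,0]-im[:,:,2])>5).astype(np.uint8);m[:165]=0;m[250:]=0;m[:,:232]=0;m[:,302:]=0
ys,xs=np.nonzero(m);P=ray('top',np.c_[xs,ys],.03)[:,:2];print('rect',len(xs),cv2.minAreaRect((P*1000).astype(np.float32)))
d=c-0.012*u;n=np.array([-u[1],u[0]])
print('dial',d)
z=.094
S=[np.r_[d,z],np.r_[d+.017*u,z],np.r_[d+.055*u,.04],np.r_[d,.03+.028],np.r_[d+.021*u,.058]]
p=proj('top',S);print(p,(p+.4-[220,160])*6)
# warp on bar-top plane in safe axes (x up, y left), 0.2mm/px
G=[(np.r_[d+(.06-.0003*i)*u+(.05-.0003*j)*n,z]) for i in range(400) for j in range(333)]
q=proj('top',G).reshape(400,333,2).astype(np.float32)
o=cv2.remap(cv2.imread('pics/t1.png'),q[:,:,0].copy(),q[:,:,1].copy(),cv2.INTER_CUBIC)
q=proj('scene',G).reshape(400,333,2).astype(np.float32)
o2=cv2.remap(cv2.imread('pics/s1.png'),q[:,:,0].copy(),q[:,:,1].copy(),cv2.INTER_CUBIC)
for k in(o,o2): cv2.drawMarker(k,(166,200),(0,0,255),0,10)
cv2.imwrite('pics/w1.png',np.hstack([o,o2]))
```

```text
[[ 0.5932 -0.0028  0.03  ]
 [ 0.558  -0.1147  0.03  ]
 [ 0.3733 -0.0504  0.03  ]
 [ 0.411   0.0563  0.03  ]]
sizes [np.float64(0.1173), np.float64(0.1956), np.float64(0.1131), np.float64(0.1915)]
[-18.58754123 -18.46468808]
c [ 0.4838667  -0.02787267] -0.32441379424899136
rect 1505 ((483.85357666015625, -27.8857421875), (139.90267944335938, 197.29446411132812), 71.21060180664062)
dial [ 0.47249264 -0.02404763]
[[268.05885972 206.53955882]
 [269.84173753 201.13727555]
 [272.80300385 191.82320804]
 [267.53581524 207.89301973]
 [269.6785822  201.40081834]] [[290.75315833 281.63735289]
 [301.45042516 249.22365329]
 [319.21802311 193.33924822]
 [287.61489144 289.75811839]
 [300.47149318 250.80491003]]
```

View pics/w1.png

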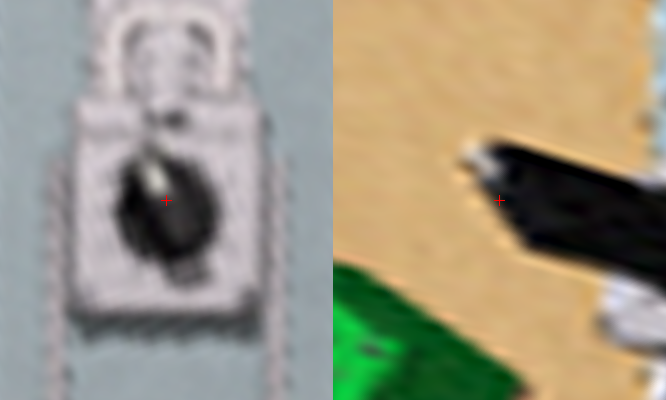

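The crop confirms the grey lock on the safe: dial centre near crop (288,285), pointer tip left of the mark. In the rectified view the tip is left of the cross in both cameras, about +30° (one click plus the mark). Safe yaw is about -18.6° and the dial axis is at about (0.4725, -0.024). So the bar lies at about +11.4° and the jaw axis at 101.4°. Approaching.

play_rows(moves=[{"claw": 5,"delta_pos": [-43.6,-39.3,0],"twist": -37},{"claw": 5,"delta_pos": [-43.6,-39.3,0],"twist": -37},{"claw": 5,"delta_pos": [-43.6,-39.3,0],"twist": -37},{"claw": 5,"delta_pos": [-43.6,-39.3,0],"twist": -37},{"claw": 5,"delta_pos": [-43.6,-39.3,0],"twist": -37},{"claw": 5,"delta_pos": [-43.6,-39.3,0],"twist": -37},{"claw": 5,"delta_pos": [-43.6,-39.3,0],"twist": -37},{"claw": 5,"delta_pos": [-43.6,-39.3,0],"twist": -37},{"claw": 5,"delta_pos": [-43.6,-39.3,4],"twist": -37},{"claw": 5,"delta_pos": [-43.6,-39.3,9],"twist": -37},{"claw": 5,"delta_pos": [-43.6,-39.3,9],"twist": -37},{"claw": 5,"delta_pos": [-43.6,-39.3,9],"twist": -37}])

```text
clock: 2.1
tcp_pos: [0.471, -0.024, 0.1408]
orientation: [-0.001, -0.099, 0.995, 0.001]
wrist_force: [-0.0, 0.6, -0.0]
finger_gap: 0.0499
```

```bash
python3 - <<'E'
from h import *
s=get_state();print(s['clock'],s['tcp_pos'],s['orientation'],s['joint_pos'],s['wrist_force'])
shot('scene','s2.png',(200,100,300,240),5);shot('top','t2.png')
E
python3 -c "
import cv2,numpy as np
a=cv2.resize(cv2.imread('pics/s2.png'),(400,560));b=cv2.imread('pics/t2.png')[150:290,220:320]
cv2.imwrite('pics/m2.png',np.hstack([a,cv2.resize(b,(400,560),interpolation=cv2.INTER_CUBIC)]))"
```

```text
2.1 [ 0.47102247 -0.02397951  0.14079259] [-1.14354227e-03 -9.89307366e-02  9.95093476e-01  6.12300752e-04] [-2.21598287e-01  1.66924650e-01 -3.73475173e-01  1.03295301e+00
  4.41227496e-04 -4.19784676e-01] [-0.02921727  0.60612514 -0.01970061]
```

View pics/m2.png

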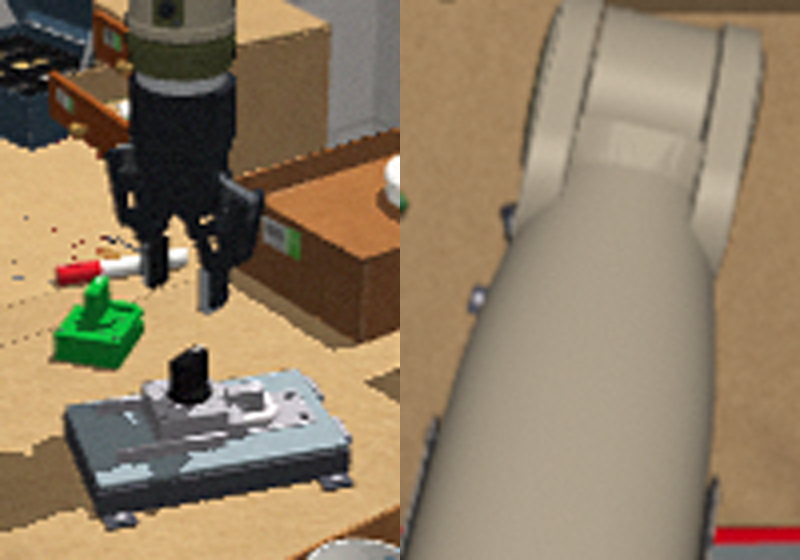

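Run:
```python
from h import *
d=np.array([.4725,-.024]);y=np.radians(11.4);a=np.array([np.cos(y),np.sin(y)]);
def box(y):
  a=np.array([np.cos(y),np.sin(y)]);b=np.array([-a[1],a[0]])
  return np.array([np.r_[d+s*.017*a+t*.007*b,z] for z in(.094,.064) for s,t in((1,1),(1,-1),(-1,-1),(-1,1))])
im=cv2.imread('pics/s2.png')
o=[]
for dg in (0,30,60):
  k=cv2.resize(im[300:500,100:350],None,fx=1.6,fy=1.6)  # 8x
  p=((proj('scene',box(np.radians(dg-18.6)))-[200,100]+.5)*5-[100,300])*1.6
  for f in (p[:4],p[4:]): cv2.polylines(k,[f.astype(np.int32)],True,(0,0,255),1)
  cv2.circle(k,tuple(p[:2].mean(0).astype(int)),4,(0,255,0),1)
  o.append(k[:,70:330])
cv2.imwrite('pics/b2.png',np.hstack(o))
```

```text
(no output)
```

View pics/b2.png

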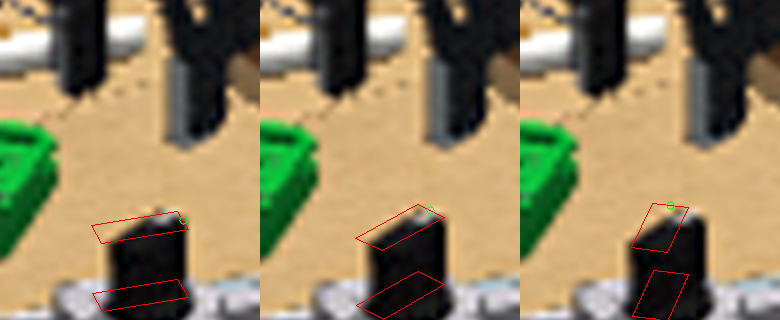

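Run:
```python
from h import *
t=np.linspace(0,2*np.pi,40)
S=8
def render(n,d,y,x0,y0,w,h):
  a=np.array([np.cos(y),np.sin(y)]);b=np.array([-a[1],a[0]])
  B=[np.r_[d+s*.017*a+q*.007*b,z] for z in(.094,.064) for s in(1,-1) for q in(1,-1)]
  D=[np.r_[d+.017*np.array([np.cos(k),np.sin(k)]),z] for z in(.058,.064) for k in t]
  m=np.zeros((h*S,w*S),np.uint8)
  for X in(B,D):
    p=(proj(n,X)+.5-[x0,y0])*S
    cv2.fillConvexPoly(m,cv2.convexHull(p.astype(np.int32)),255)
  return cv2.resize(m,(w,h),interpolation=cv2.INTER_AREA)/255.
d0=np.array([.4725,-.024])
for n,f,(x0,y0,w,h) in(('scene','s1',(236,182,24,26)),('top','t1',(260,198,17,18))):
  g=cv2.imread(f'pics/{f}.png').min(2)[y0:y0+h,x0:x0+w].astype(float)  # dark measure
  g=np.clip((120-g)/(120-30),0,1)
  for dg in range(0,100,10):
    best=min((np.sum((render(n,d0+[i*.001,j*.001],np.radians(dg-18.6),x0,y0,w,h)-g)**2).round(2),i,j) for i in range(-5,8) for j in range(-6,7))
    print(n,dg,best)
```

```text
scene 0 (np.float64(44.11), 2, -3)
scene 10 (np.float64(44.09), 2, -3)
scene 20 (np.float64(41.25), 2, -4)
scene 30 (np.float64(35.12), 1, -3)
scene 40 (np.float64(29.4), 1, -3)
scene 50 (np.float64(32.33), 2, -2)
scene 60 (np.float64(42.49), 2, -2)
scene 70 (np.float64(52.82), 2, -1)Traceback (most recent call last):
  File "<stdin>", line 18, in <module>
  File "<stdin>", line 18, in <genexpr>
  File "<stdin>", line 10, in render
  File "h.py", line 6, in proj
    K,d,T=cam(n); return cv2.projectPoints(np.atleast_2d(np.float64(P)),cv2.Rodrigues(T[:3,:3])[0],T[:3,3],K,d)[0][:,0]
          ~~~^^^
  File "h.py", line 4, in cam
    c=imaging.camera_info(n); K=np.array([[c['fx'],0,c['cx']],[0,c['fy'],c['cy']],[0,0,1.]]); return K,np.array([c['k1'],0,0,0,0.]),np.array(c['world_to_cam'])
ValueError: time passes only in moves, steps and waits
```

```bash
sed -i 's/^def cam/import functools\n@functools.lru_cache(None)\ndef cam/' h.py
python3 - <<'E'
from h import *
t=np.linspace(0,2*np.pi,40)
S=8
def render(n,d,y,x0,y0,w,h):
  a=np.array([np.cos(y),np.sin(y)]);b=np.array([-a[1],a[0]])
  B=[np.r_[d+s*.017*a+q*.007*b,z] for z in(.094,.064) for s in(1,-1) for q in(1,-1)]
  D=[np.r_[d+.017*np.array([np.cos(k),np.sin(k)]),z] for z in(.058,.064) for k in t]
  m=np.zeros((h*S,w*S),np.uint8)
  for X in(B,D):
    p=(proj(n,X)+.5-[x0,y0])*S
    cv2.fillConvexPoly(m,cv2.convexHull(p.astype(np.int32)),255)
  return cv2.resize(m,(w,h),interpolation=cv2.INTER_AREA)/255.
d0=np.array([.4725,-.024])
for n,f,(x0,y0,w,h) in(('top','t1',(260,198,17,18)),('scene','s1',(236,182,24,20))):
  g=cv2.imread(f'pics/{f}.png').max(2)[y0:y0+h,x0:x0+w].astype(float)
  g=np.clip((120-g)/(120-30),0,1)
  for dg in range(0,80,10):
    print(n,dg,min((np.sum((render(n,d0+[i*.001,j*.001],np.radians(dg-18.6),x0,y0,w,h)-g)**2).round(2),i,j) for i in range(-5,8) for j in range(-6,7)))
E
```

```text
top 0 (np.float64(26.86), -1, 0)
top 10 (np.float64(26.48), -1, 1)
top 20 (np.float64(25.87), -1, 0)
top 30 (np.float64(25.57), -1, 0)
top 40 (np.float64(25.87), -1, 0)
top 50 (np.float64(25.58), -1, 0)
top 60 (np.float64(25.29), -2, 0)
top 70 (np.float64(25.01), -2, -1)
scene 0 (np.float64(32.04), 2, -3)
scene 10 (np.float64(31.75), 0, -6)
scene 20 (np.float64(28.87), 2, -4)
scene 30 (np.float64(22.32), -2, -6)
scene 40 (np.float64(16.59), 2, -3)
scene 50 (np.float64(15.49), 2, -3)
scene 60 (np.float64(24.15), 2, -2)
scene 70 (np.float64(34.34), 2, -1)
```

The scene silhouette suggests 40–45° and the top view about 20–30°. I'll grip at about 37° with light force and let the pads align the bar.

play_rows(moves=[{"claw": 5,"delta_pos": [-0.1,-0.15,3],"twist": -7},{"claw": 5,"delta_pos": [-0.1,-0.15,6],"twist": -7},{"claw": 5,"delta_pos": [-0.1,-0.15,7],"twist": -7},{"claw": 3,"delta_pos": [-0.1,-0.15,7.1],"twist": -7},{"claw": 2,"delta_pos": [-0.1,-0.15,7.1],"twist": -7},{"claw": 1,"delta_pos": [-0.1,-0.15,7.1],"twist": -7},{"claw": 1,"delta_pos": [-0.1,-0.15,7.1],"twist": -7},{"claw": 1,"delta_pos": [-0.1,-0.15,7.1],"twist": -7}], force=25)

```text
clock: 3.2
tcp_pos: [0.4742, -0.0255, 0.0717]
orientation: [0.001, -0.16, 0.987, -0.0]
wrist_force: [-0.7, 1.5, 6.6]
finger_gap: 0.0133
```

Run:
```python
from h import *
s=get_state();q=s['orientation'];print(s['clock'],s['tcp_pos'],s['finger_gap'],s['wrist_force'],s['ft_torque'],'yaw y',np.degrees(np.arctan2(2*q[2]**2-1,2*q[1]*q[2])))
shot('scene','s3.png',(200,130,300,240),6)
```

```text
3.2 [ 0.47423491 -0.02547574  0.07167414] 0.01328690672166672 [-0.68694687  1.45686978  6.56752939] [ 0.37838065  0.15113169 -0.00637403] yaw y 108.40210555162238
```

View pics/s3.png

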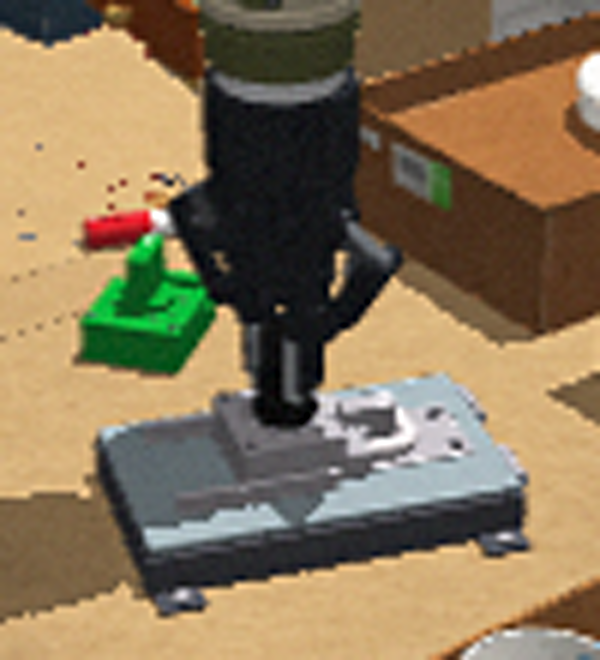

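Bar gripped at a 13.3 mm gap. Turning clockwise, watching the wrist torque for the clicks.

play_rows(moves=[{"claw": 1,"delta_pos": [0,0,0],"twist": 0},{"claw": 1,"delta_pos": [0,0,0],"twist": 6},{"claw": 1,"delta_pos": [0,0,0],"twist": 12},{"claw": 1,"delta_pos": [0,0,0],"twist": 12}], force=60)

```text
clock: 3.75
tcp_pos: [0.4744, -0.0255, 0.0718]
orientation: [0.001, -0.055, 0.998, 0.0]
wrist_force: [-0.3, 1.5, 7.2]
finger_gap: 0.0128
```

```bash
cat > st.py <<'E'
from h import *
s=get_state();q=s['orientation'];print(s['clock'],s['tcp_pos'].round(4),round(s['finger_gap'],4),s['wrist_force'].round(1),s['ft_torque'].round(3),'yaw y',np.degrees(np.arctan2(2*q[2]**2-1,2*q[1]*q[2])).round(2))
E
python3 st.py
```

```text
3.75 [ 0.4744 -0.0255  0.0718] 0.0128 [-0.3  1.5  7.2] [0.337 0.219 0.074] yaw y 96.36
```

play_rows(moves=[{"claw": 1,"delta_pos": [0,0,0],"twist": 6},{"claw": 1,"delta_pos": [0,0,0],"twist": 12},{"claw": 1,"delta_pos": [0,0,0],"twist": 12}])

```text
clock: 4.12
tcp_pos: [0.4753, -0.0254, 0.0718]
orientation: [0.002, 0.048, 0.999, 0.0]
wrist_force: [1.9, 3.3, 6.7]
finger_gap: 0.0126
```

```bash
python3 st.py
```

```text
4.125 [ 0.4753 -0.0254  0.0718] 0.0126 [1.9 3.3 6.7] [ 0.579 -0.424 -0.008] yaw y 84.45
```

play_rows(moves=[{"claw": 1,"delta_pos": [0,0,0],"twist": 7},{"claw": 1,"delta_pos": [0,0,0],"twist": 13},{"claw": 1,"delta_pos": [0,0,0],"twist": 13}])

```text
clock: 4.5
tcp_pos: [0.4753, -0.0252, 0.0718]
orientation: [0.002, 0.161, 0.987, 0.001]
wrist_force: [2.3, 3.5, 6.6]
finger_gap: 0.0129
```

```bash
python3 st.py
python3 - <<'E'
from h import *
shot('scene','s4.png',(200,130,300,240),6)
E
```

```text
4.5 [ 0.4753 -0.0252  0.0718] 0.0129 [2.3 3.5 6.6] [ 0.749 -0.418 -0.03 ] yaw y 71.47
```

View pics/s4.png

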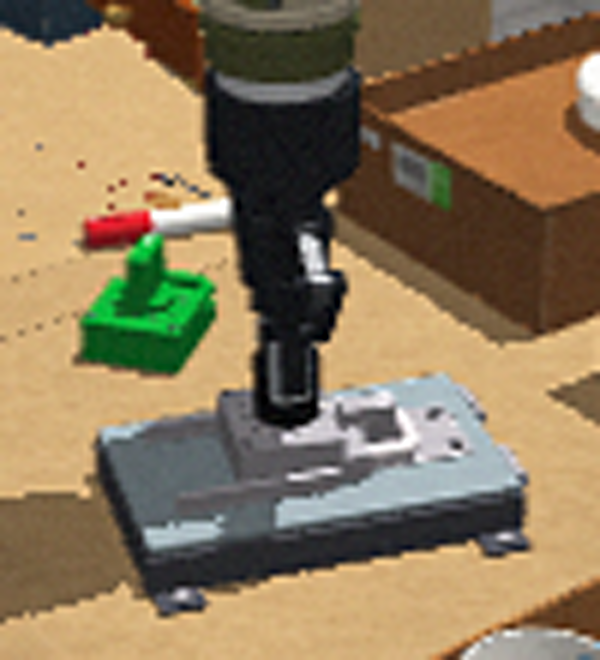

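Jaw bar now lines up with the case (rectified along the hasp direction); pointer end is under the fingers, so I test with a gentle pull along tool +x (= safe −x).

play_rows(moves=[{"claw": 1,"delta_pos": [0.2,0,0],"twist": 0},{"claw": 1,"delta_pos": [0.4,0,0],"twist": 0},{"claw": 1,"delta_pos": [0.4,0,0],"twist": 0}])

```text
clock: 4.92
tcp_pos: [0.4727, -0.0249, 0.0719]
orientation: [0.003, 0.161, 0.987, -0.0]
wrist_force: [5.9, 0.5, 3.4]
finger_gap: 0.0126
```

```bash
python3 st.py
```

```text
4.925 [ 0.4727 -0.0249  0.0719] 0.0126 [5.9 0.5 3.4] [ 0.099 -1.276  0.049] yaw y 71.45
```

play_rows(moves=[{"claw": 1,"delta_pos": [0.2,0,0],"twist": 0},{"claw": 1,"delta_pos": [0.5,0,0],"twist": 0},{"claw": 1,"delta_pos": [0.8,0,0],"twist": 0},{"claw": 1,"delta_pos": [0.8,0,0],"twist": 0}])

```text
clock: 5.42
tcp_pos: [0.4657, -0.0229, 0.072]
orientation: [0.004, 0.161, 0.987, -0.0]
wrist_force: [6.5, 0.0, 3.2]
finger_gap: 0.0131
```

```bash
python3 st.py
```

```text
5.425 [ 0.4657 -0.0229  0.072 ] 0.0131 [6.5 0.  3.2] [-0.156 -1.506 -0.021] yaw y 71.43
```

play_rows(moves=[{"claw": 1,"delta_pos": [0.3,0,0],"twist": 0},{"claw": 1,"delta_pos": [0.6,0,0],"twist": 0},{"claw": 1,"delta_pos": [0.9,0,0],"twist": 0},{"claw": 1,"delta_pos": [1.2,0,0],"twist": 0},{"claw": 1,"delta_pos": [1.2,0,0],"twist": 0}])

```text
clock: 6.05
tcp_pos: [0.4543, -0.019, 0.072]
orientation: [0.004, 0.161, 0.987, -0.0]
wrist_force: [6.2, -0.8, 2.4]
finger_gap: 0.0131
```

```bash
python3 st.py
```

```text
6.05 [ 0.4543 -0.019   0.072 ] 0.0131 [ 6.2 -0.8  2.4] [-0.163 -1.5   -0.04 ] yaw y 71.44
```

play_rows(moves=[{"claw": 1,"delta_pos": [0.2,0,0],"twist": 0},{"claw": 1,"delta_pos": [0.4,0,0],"twist": 0},{"claw": 1,"delta_pos": [0.4,0,0],"twist": 0}])

```text
clock: 6.42
tcp_pos: [0.4507, -0.0177, 0.072]
orientation: [0.004, 0.161, 0.987, -0.0]
wrist_force: [7.4, -0.5, 1.9]
finger_gap: 0.0128
```

```bash
python3 st.py
```

```text
6.425 [ 0.4507 -0.0177  0.072 ] 0.0128 [ 7.4 -0.5  1.9] [-0.141 -1.631  0.081] yaw y 71.44
```

play_rows(moves=[{"claw": 1,"delta_pos": [0.2,0,0],"twist": 0},{"claw": 1,"delta_pos": [0.3,0,0],"twist": 0},{"claw": 1,"delta_pos": [0.3,0,0],"twist": 0}])

```text
clock: 6.8
tcp_pos: [0.4497, -0.0174, 0.072]
orientation: [0.006, 0.161, 0.987, -0.001]
wrist_force: [12.5, -2.4, -2.5]
finger_gap: 0.0127
```

```bash
python3 st.py
python3 - <<'E'
from h import *
shot('scene','s5.png',(200,130,300,240),6)
E
```

```text
6.8 [ 0.4497 -0.0174  0.072 ] 0.0127 [12.5 -2.4 -2.5] [-0.43  -2.511  0.032] yaw y 71.42
```

View pics/s5.png

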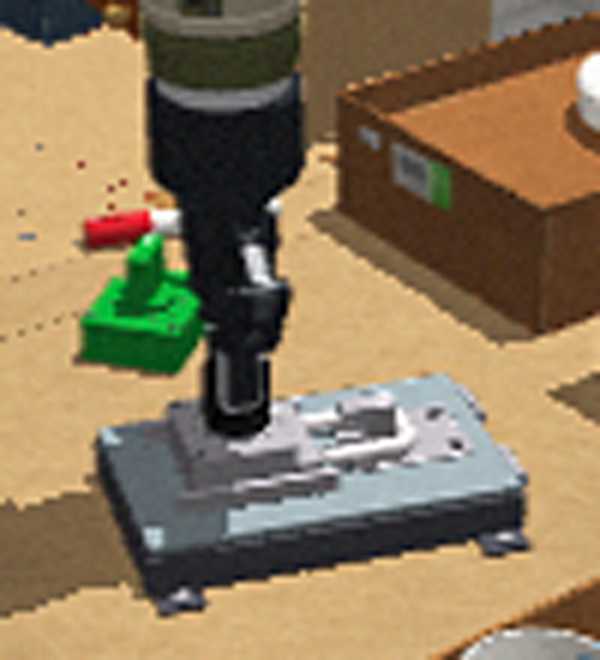

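Stop reached: motion ended after about 27 mm with force rising to 12 N, and the picture shows the shackle legs out between the case (310,430) and the bow (405,445). I relax the pull, grip harder and lift.

play_rows(moves=[{"claw": 1,"delta_pos": [-0.2,0,0],"twist": 0},{"claw": 1,"delta_pos": [-0.4,0,0],"twist": 0},{"claw": 1,"delta_pos": [-0.4,0,0],"twist": 0}], force=110)

```text
clock: 7.22
tcp_pos: [0.4501, -0.0175, 0.0719]
orientation: [0.003, 0.161, 0.987, -0.0]
wrist_force: [4.5, 0.4, 8.1]
finger_gap: 0.0117
```

```bash
python3 st.py
```

```text
7.225 [ 0.4501 -0.0175  0.0719] 0.0117 [4.5 0.4 8.1] [ 0.145 -0.649 -0.089] yaw y 71.45
```

play_rows(moves=[{"claw": 1,"delta_pos": [0,0,-0.3],"twist": 0},{"claw": 1,"delta_pos": [0,0,-0.8],"twist": 0},{"claw": 1,"delta_pos": [0,0,-1.4],"twist": 0},{"claw": 1,"delta_pos": [0,0,-2],"twist": 0}])

```text
clock: 7.72
tcp_pos: [0.45, -0.0181, 0.0901]
orientation: [0.002, 0.161, 0.987, -0.001]
wrist_force: [9.2, -3.5, -9.7]
finger_gap: 0.012
```

```bash
python3 st.py
```

```text
7.725 [ 0.45   -0.0181  0.0901] 0.012 [ 9.2 -3.5 -9.7] [-0.513 -1.754 -0.012] yaw y 71.42
```

play_rows(moves=[{"claw": 1,"delta_pos": [-0.15,0,0],"twist": 0},{"claw": 1,"delta_pos": [-0.3,0,0],"twist": 0},{"claw": 1,"delta_pos": [-0.3,0,0],"twist": 0}])

```text
clock: 8.1
tcp_pos: [0.4501, -0.018, 0.0899]
orientation: [-0.0, 0.162, 0.987, -0.0]
wrist_force: [2.8, -1.3, -4.5]
finger_gap: 0.0117
```

```bash
python3 st.py
python3 - <<'E'
from h import *
shot('scene','s6.png',(200,130,300,240),6)
E
```

```text
8.1 [ 0.4501 -0.018   0.0899] 0.0117 [ 2.8 -1.3 -4.5] [-0.27  -0.71  -0.002] yaw y 71.4
```

View pics/s6.png

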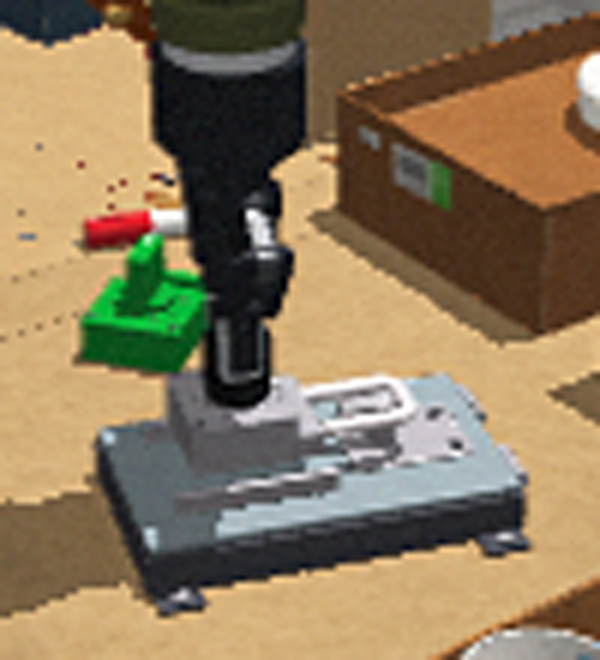

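The lock is rising level: case at (240,420), bow (400,395) now up at the stem's top, load ≈ its weight. Continuing the lift.

play_rows(moves=[{"claw": 1,"delta_pos": [-0.1,0,-0.5],"twist": 0},{"claw": 1,"delta_pos": [-0.1,0,-1.2],"twist": 0},{"claw": 1,"delta_pos": [-0.1,0,-2],"twist": 0},{"claw": 1,"delta_pos": [-0.1,0,-3.5],"twist": 0},{"claw": 1,"delta_pos": [-0.1,0,-5],"twist": 0},{"claw": 1,"delta_pos": [-0.1,0,-7],"twist": 0},{"claw": 1,"delta_pos": [-0.1,0,-9],"twist": 0},{"claw": 1,"delta_pos": [-0.1,0,-11],"twist": 0},{"claw": 1,"delta_pos": [-0.1,0,-12],"twist": 0},{"claw": 1,"delta_pos": [-0.1,0,-12],"twist": 0},{"claw": 1,"delta_pos": [-0.1,0,-12],"twist": 0},{"claw": 1,"delta_pos": [-0.1,0,-12],"twist": 0}])

```text
clock: 9.65
tcp_pos: [0.4507, -0.018, 0.2094]
orientation: [-0.001, 0.162, 0.987, 0.0]
wrist_force: [-0.9, -0.2, -3.4]
finger_gap: 0.0121
```

```bash
python3 st.py
python3 - <<'E'
from h import *
shot('scene','s7.png',(190,90,300,240),5)
E
```

```text
9.65 [ 0.4507 -0.018   0.2094] 0.0121 [-0.9 -0.2 -3.4] [ 0.002  0.068 -0.016] yaw y 71.4
```

View pics/s7.png

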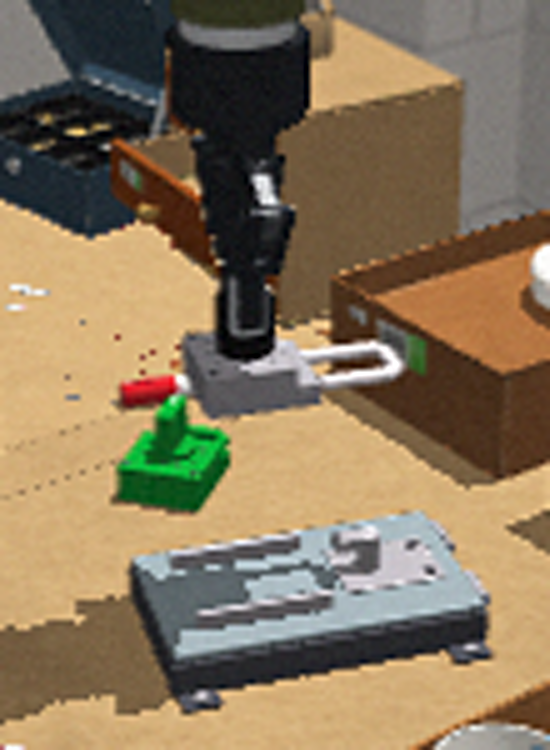

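The lock is held level at (250,375), dial up, with its shackle out to (400,360). It is clear of the hasp (355,550), about 13.7 cm above the lid, and the load is still at 3.4 N. Handing in.

```bash
python3 -c "
from workcell import env; print(env.hand_in())"
```

```text
the job is handed in; nothing more can be done
None
```

I opened the grey lock, lifted it off the hasp and handed it in at 9.65 s, still held up about 13.7 cm above the safe's lid.

- **Dial:** I pinched the bar and turned it 37° clockwise in three steps, so the jaws lined up with the lock towards the hasp.
- **Shackle:** I pulled the lock straight back about 27 mm. It slid at about 6 N until it stopped and the force rose to 12 N, so I took the shackle as fully out. The last picture shows its legs clear of the case.
- **Lift:** I eased off the pull and lifted. The bow dragged on the stem at about 10 N partway up, so I eased off again and carried on.
- **Last checks:** The load was steady at 3.4 N, and the last picture shows the lock level with the dial up. I never came near the other things.

**What disagreed or was not seen:**
- The two cameras gave different starting dial angles, about 20–30° from the top and 40–45° from the side, so I gripped in between.
- The pointer was hidden under the fingers at the end. I know it reached the open mark only from the jaw angle, the near-zero turning torque there and the shackle sliding out freely.

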